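# Clear the lane, then hold the oak strip in the marking station's guard window

## Robot

A 6-joint arm with a two-finger parallel gripper is mounted at the origin on a cart in front of the work surface, level with it; the furniture and walls round the work are solid. World frame = base frame: x ahead of the robot, y to its left, z up, the work surface at z = 0. Lengths are in m, angles in degrees, forces in N, time in s.
With the tool pointing down it reaches from about 0.3 to 0.75 m from the base axis. Payload 8.5 kg.
Tool frame: the origin (TCP) lies on the centre line of the jaws, within the pads' length; the fingertips stand 17 mm ahead of it and the grasp point (between the pads) lies 2 mm behind it (env.tcp_to_tips is the distance from the TCP to the fingertips, in m); z points along the fingers, y is the line along which they close (so a half turn about z gives the same grasp; the last joint's range is limited). The gripper opens to 85 mm and grips with 20 to 120 N. Pads are 22 mm wide; open, the fingers measure 114 mm over their backs; the gripper's body (76 mm by 85 mm) begins 54 mm behind the grasp point. The pads swing forward as they close: fully open they stand 13 mm farther back than shut.
Start: joints at [54.7, 21.807, 74.336, -0, 83.858, -12.336], TCP at [0.215, 0.506, 0.226] pointing down, gripper open.
Joint ranges: [-178.18, 178.18], [-50.72, 133.34], [12.68, 142.11], [-81.47, 261.47], [9.98, 163.14], [-165.26, 165.26]. Speed limits (degrees/s): [136.94, 136.94, 180, 180, 180, 180].

## Interface

Orientations are given as a 3x3 rotation matrix whose columns are the frame's x, y, z axes.
In Python, from rig import env gives the robot as it stands. The module is installed in compiled form; this text tells all that it offers.
- The arm moves only by the shell command python3 -m pendant 'ROWS' [FORCE]. ROWS is JSON, a list of rows, each a list of 7 numbers: the opening, from 0 (shut) to 1 (fully open), then the shift along the tool's x, y, z in m, then the turn, a rotation vector about the tool's x, y, z in rad. A call has 1 to 5 rows; each row is the pose to reach, as a shift and turn from the pose commanded when the call began, along the tool's axes at that moment; what a row does not reach only later rows make up. A row lasts 1/8 s, in which the tool goes at most 62.5 mm and 10.7 degrees, less where a joint would pass 70% of its speed; a pose out of reach is approached as far as the arm can. A call with a gripper value outside its range is refused whole. The fingers move at their own pace and stop on an object; FORCE is the grip in N (left out, the last holds). Time passes only in rows, so rows that repeat a pose let the fingers close. It gives the time, the measured TCP pose, the force, the opening and the grip force at its end, in the units of the state.
- env.observe(): the state, without advancing time (a new reading comes with each control period).
- env.get_image(name): name is "side" or "top" or "wrist"; returns a dict with "image" (384x512x3 uint8, blue, green, red), "fx", "fy", "cx", "cy" (pixels), "pose" (4x4, takes a point from camera to world coordinates). Camera axes: x right, y up, looking along -z (the intrinsics and any distortion apply to the point x, -y, -z); pixel columns grow to the right and rows downward; lengths in m; the calibration is good to about 2 mm. The wrist camera is an equidistant fisheye: a pixel r from the principal point sees the ray r / f radians off the axis. A picture is of the moment at which its call begins. There is no depth.
- env.close_job(): hands the job in; it is judged then, once.
Trained networks look in the newest picture that a camera, given by its name, has taken for a name from the list of things; names that differ only in an ending like _2 or _b are one class to them, and where a whole thing is asked for, a point or a joint stands for the part that bears it (a point fixed in the world has none). Each returns a list of dicts, best first, with "conf" (0 to 1); they miss things now and then, are a little off and sometimes report something else, mostly with a low value. They report only what shows in the picture. A call takes as long as a camera call.
- env.find_in(camera, thing): "bbox" ([centre column, centre row, width, height] in pixels, round what is visible of it).
- env.trace(camera, thing): "mask" (384x512 bool, what is visible of it) and "bbox" ([centre column, centre row, width, height] in pixels, round what is visible of it).
- env.tip_of(camera, thing): "centre" ([column, row] in pixels: a listed point, or the origin of a listed thing).
The state is a dict: "time_s": time; "q": joint angles; "qvel": joint speeds; "joint_efforts": joint torques, N m; "position": TCP position; "tool_rot": TCP orientation; "ft_force": force on the tool from outside, world axes, zero at the start; "wrist_torque": the same for the moment, N m; "grip_width": finger opening in m; "gripper_force": force on a finger pad.
Only numpy, scipy, OpenCV 4.12 (cv2) and the standard library are available. Lean on these libraries where they do the work, as an engineer would, in place of code of your own. Each camera call takes 0.05 s, during which the arm holds its last target. There are 200 camera calls.

## Task

Clear the stray pine block from in front of the yellow marking station and lay it flat in the empty marked place on the dark wooden row board, squarely in line with the other two blocks, and let go of it. Then pick up the oak strip, pass one end of it lying flat and level through the guard window of the station until it pushes back the red sprung stop plate inside, and finish while still holding it there. Leave the two blocks already in the row and the other things on the bench where they are.

Things in the scene. Friction and masses are not known exactly. Their poses are not given: they have to be found in the camera images.
- stray_block: pine block 45 x 100 x 18 mm (x, y, z), lies flat on the bench in front of the station's window, in the way. The nose of the belt sander (overhanging, about 180 to 280 mm above the bench, fixed) stands between here and the row board: carry it round on the robot's side. Origin at the centre of its underside; y along its length, z up. 0.04 kg or so
- oak_strip: dark oak strip 32 x 220 x 25 mm (x, y, z), lies flat on the left of the bench. Origin at the centre of its underside; y along its length, z up; both ends are alike. About 0.14 kg. Gripped across its 32 mm width some 40 mm behind its middle, it leaves about 80 mm of room between the grip and the guard when its end is on the stop plate
- window (a point): centre of the window in the station's yellow guard panel, on the panel's outer face, 64.5 mm above the bench. x points level through the window into the station, y to the left as seen looking in, z up. Opening 36 mm wide (y), 29 mm high (z): 2 mm clear all round the flat oak strip; sill 50 mm above the bench. Panel 8 mm thick
- station: yellow-fronted marking station fixed to the bench, 135 mm high, 124 mm wide, clear roof and sides; origin on the bench 70 mm behind the outer face, axes as the window's. A black frame 4 mm thick (opening 44 x 37 mm) surrounds the window outside. Air cylinder on the roof to 180 mm, 44 mm behind the outer face. The 12 mm thick base plate reaches 15 mm out in front of that face
- stop_plate (a joint): red sprung stop plate (50 mm wide, 44 mm high) inside the station behind the window, facing it: 0 = at rest, its front face 62 mm inside the panel's outer face; grows to 0.015 m as it is pushed further in. Takes about 1.2 N to start and 3.5 N at the end of travel; springs back if released
- empty_place (a point): centre of the empty marked place on top of the dark wooden row board (16 mm above the bench), the end place of three, 85 mm apart along y. x points to the board's back fence (30 mm above the bench, its face 53 mm from this point), y along the row, away from the two blocks already there; blocks lie with their length along x. Thin white lines 52 mm apart mark each place
- row_block_mid: pine block like the stray one, in the middle place of the row board; stays. Origin at the centre of its underside, y along its length
- row_block_end: pine block like the stray one, in the far end place of the row board; stays. Origin at the centre of its underside, y along its length
- sanding_block: brown cork sanding block 62 x 112 x 29 mm, bystander; origin at the centre of its underside
- tape_measure: yellow tape measure 39 x 84 x 64 mm, bystander left of the station; origin at the centre of its underside

How it is judged (in metres and radians):
On the way, in this order (a step that is already met when the one before it is completed fails the run):
1. the stray pine block lies released in the empty place of the row board (x of stray_block in the frame of empty_place between -0.015 and 0.015 m and y of stray_block in the frame of empty_place between -0.012 and 0.012 m and z of stray_block in the frame of empty_place between -0.004 and 0.004 m and angle between the y axis of stray_block and the x axis of empty_place, either way round below 0.15 rad and angle between stray_block's own z axis and vertical below 0.1 rad and linear speed of stray_block below 0.02 m/s and contact force between the fingers and stray_block below 0.05 N), for 0.2 s.
2. the end of the oak strip is at least 20 mm through the guard window (y of oak_strip in the frame of window between -0.006 and 0.006 m and z of oak_strip in the frame of window between -0.0185 and -0.0065 m and angle between the y axis of oak_strip and the x axis of window, either way round below 0.08 rad and x of oak_strip in the frame of window between -0.09 and -0.02 m), for 0.1 s.
At the end, for the whole second after the job is handed in: Stray block flat, released, at rest in the empty place (15 mm along it, 12 mm across, 0.15 rad). Fingers still hold the oak strip, at rest, level through the window (6 mm of its axis, 0.08 rad; its middle 26 to 55 mm outside), pushing the stop plate back 4 mm or more (all of step 1 and y of oak_strip in the frame of window between -0.006 and 0.006 m and z of oak_strip in the frame of window between -0.0185 and -0.0065 m and angle between the y axis of oak_strip and the x axis of window, either way round below 0.08 rad and x of oak_strip in the frame of window between -0.055 and -0.026 m and value of joint stop_plate above 0.004 m and contact force between the fingers and oak_strip above 1 N and linear speed of oak_strip below 0.02 m/s); the arm keeps its last pose, push and grip.
It fails at once if a block already in the row is moved more than 15 mm (distance of any of row_block_mid, row_block_end from where it was at the start of the episode above 0.015 m).
It fails at once if the sanding block or tape measure is moved more than 25 mm (distance of any of sanding_block, tape_measure from where it was at the start of the episode above 0.025 m).
It also fails if it takes over 64 s, if anything falls off the work surface, if the arm or the gripper's body presses on something with over 40 N, if the wrist force passes 120 N, or if a joint passes its speed limit or range.

## Working session

There is one attempt and no reset: what is moved stays moved. The work goes in short steps, Python scripts to look and compute and a shell command to move; the robot and the scene stay as the last step left them, time stands still between calls to the robot, and variables do not carry over. Pictures are saved under pics/ and viewed, at most 10 in all, crops included, and the job is handed in when it is done.

```bash
mkdir -p pics
cat > h.py <<'E'
import numpy as np, cv2
from rig import env
np.set_printoptions(precision=4,suppress=True)
def ray(im,u,v,cam):
    x=(u-im["cx"])/im["fx"]; y=(v-im["cy"])/im["fy"]
    if cam=="wrist":
        r=np.hypot(x,y); s=np.sin(r)/r if r>1e-9 else 1; d=np.array([x*s,-y*s,-np.cos(r)])
    else: d=np.array([x,-y,-1.])
    P=np.array(im["pose"]); return P[:3,3],P[:3,:3]@d
def onz(im,u,v,cam,z):
    o,d=ray(im,u,v,cam); return o+d*(z-o[2])/d[2]
def proj(im,p,cam):
    P=np.array(im["pose"]); c=P[:3,:3].T@(np.array(p)-P[:3,3]); x,y,z=c[0],-c[1],-c[2]
    if cam=="wrist":
        r=np.hypot(x,y); t=np.arctan2(r,z); x,y=x/r*t,y/r*t
    else: x,y=x/z,y/z
    return np.array([im["cx"]+im["fx"]*x,im["cy"]+im["fy"]*y])
def toprect(im,cam,thing,z):
    """min-area rect of mask projected to plane z: centre,size,angle of long axis (deg)"""
    t=env.trace(cam,thing)
    if not t: return None
    m=t[0]["mask"].astype(np.uint8); c=max(cv2.findContours(m,0,1)[0],key=cv2.contourArea)[:,0,:]
    w=np.array([onz(im,a,b,cam,z)[:2] for a,b in c]).astype(np.float32)
    (cx,cy),(a,b),an=cv2.minAreaRect(w*1000)
    if b>a: an+=90;a,b=b,a
    return t[0]["conf"],(cx,cy),(a,b),an
E
cat > a.py <<'E'
from h import *
for cam in ("top","side","wrist"):
    im=env.get_image(cam); cv2.imwrite(f"pics/{cam}0.png",im["image"])
    print(cam,im["fx"],im["cx"],im["cy"],[k for k in im],np.array(im["pose"])[:3].tolist())
    for th,z in (("stray_block",.018),("oak_strip",.025),("window",.0645),("station",0),("empty_place",.016),("row_block_mid",.034),("row_block_end",.034),("sanding_block",.029),("tape_measure",.064)):
        r=env.tip_of(cam,th)
        for q in r[:3]: print(th,"tip",round(q["conf"],2),np.round(q["centre"]),onz(im,*q["centre"],cam,z if th in("window","station","empty_place") else (0.016 if "row" in th else 0)))
        if th not in("window","empty_place"):
            print("   rect",toprect(im,cam,th,z))
E
python3 a.py; python3 -c "
import cv2,numpy as np
a=[cv2.imread(f'pics/{c}0.png') for c in('top','side')]
cv2.imwrite('pics/b0.png',cv2.resize(np.vstack(a),(784,1176))[:, :])
"
```

```text
top 414.7607349489559 253.94913368305532 194.56898107561827 ['image', 'fx', 'fy', 'cx', 'cy', 'pose'] [[-0.07908815983808219, 0.9765192707868975, -0.2003875663689035, 0.3167424270834724], [-0.9968660625149347, -0.07711769141877985, 0.017632784130928027, 0.1282716419308577], [0.0017653269940792742, 0.20115410871285622, 0.9795580167445624, 1.2272191050274468]]
stray_block tip 0.8 [211. 203.] [0.5509 0.2368 0.    ]
   rect (0.85, (545.4216918945312, 234.43380737304688), (103.27851867675781, 49.311851501464844), 10.617658615112305)
oak_strip tip 0.71 [181. 243.] [0.4391 0.3322 0.    ]
   rect (0.74, (435.6529541015625, 342.7392272949219), (218.86709594726562, 34.94095230102539), 45.06486129760742)
station tip 0.65 [190. 150.] [0.7237 0.2916 0.    ]
   rect (0.87, (749.6387939453125, 303.4547119140625), (227.1213836669922, 149.39341735839844), 18.442506790161133)
empty_place tip 0.67 [326. 196.] [ 0.5426 -0.1081  0.016 ]
row_block_mid tip 0.6 [344. 174.] [ 0.6057 -0.168   0.016 ]
   rect (0.7, (604.2721557617188, -165.15036010742188), (98.28690338134766, 50.60139846801758), 39.77205276489
[... 2270 characters left out ...]
.63597869873047), 72.27767944335938)
wrist 297.3186396354542 254.45734653130881 191.35432432171913 ['image', 'fx', 'fy', 'cx', 'cy', 'pose'] [[0.39050319567416797, -0.8796257960902895, -0.2715984407554395, 0.14507290562667538], [0.920601294369551, 0.37335094864885643, 0.11446539192308376, 0.5341951783480218], [0.0007148240124640338, -0.2947329774482699, 0.9555793849969284, 0.37343882139338147]]
stray_block tip 0.75 [215. 320.] [0.4308 0.3428 0.    ]
   rect None
oak_strip tip 0.76 [215. 323.] [0.4357 0.3397 0.    ]
   rect (0.62, (416.3717346191406, 337.02459716796875), (150.35507202148438, 53.88599395751953), 46.1351203918457)
   rect None
   rect None
   rect None
   rect None
   rect None
```

View pics/top0.png

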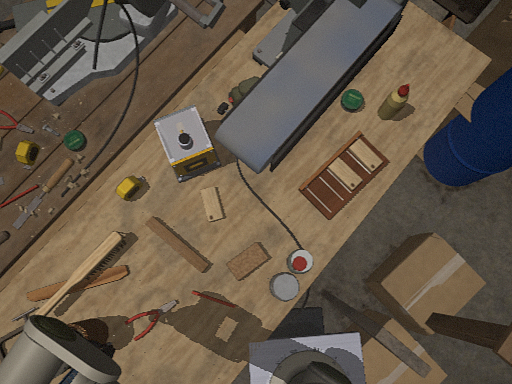

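View pics/side0.png

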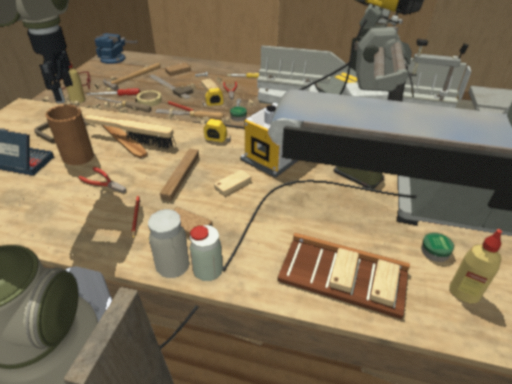

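The top view shows the stray block at (211,203), the strip at (180,243), the station at (187,145), the empty place at about (326,193), the sander nose at (220–265,140–168), and two jars at (300,262) and (285,287). The side view agrees. Next I'll work out the move to hover over the stray block.

```bash
cat >> h.py <<'E'
from scipy.spatial.transform import Rotation as Ro
def goto(p,yaw,opening=None):
    """print shift/turn for TCP at p, pointing down, closing line (tool y) at heading yaw deg (mod 180)"""
    s=env.observe(); R=np.array(s["tool_rot"]); best=None
    for k in (yaw,yaw+180):
        a=np.radians(k); y=np.array([np.cos(a),np.sin(a),0]); z=np.array([0,0,-1.]); T=np.c_[np.cross(y,z),y,z]
        v=Ro.from_matrix(R.T@T).as_rotvec()
        if best is None or np.linalg.norm(v)<np.linalg.norm(best): best=v
    d=R.T@(np.array(p)-np.array(s["position"]))
    print("shift",np.round(d,4),"turn",np.round(best,4),"deg",np.degrees(np.linalg.norm(best)).round(1),"q6",np.round(s["q"][5],1),"t",s["time_s"])
E
python3 - <<'E'
from h import *
s=env.observe(); print(np.array(s["tool_rot"]),s["grip_width"],s["position"])
im=env.get_image("top")
for n,u,v,z in (("nose",218,138,.28),("nose",218,150,.28),("nose",250,170,.28),("nose",270,165,.28),("jarR",300,260,.1),("jar",285,286,.1)): print(n,onz(im,u,v,"top",z))
goto([.46,.22,.26],100.6)
goto([.50,.22,.2],100.6)
E
```

```text
[[-0.9208  0.3901 -0.    ]
 [ 0.3901  0.9208 -0.    ]
 [ 0.     -0.     -1.    ]] 0.085065693688205 [0.2146 0.5064 0.226 ]
nose [0.6554 0.1862 0.28  ]
nose [0.6254 0.1881 0.28  ]
nose [0.5703 0.1158 0.28  ]
nose [0.5787 0.0677 0.28  ]
jarR [ 0.3586 -0.0012  0.1   ]
jar [0.2938 0.0454 0.1   ]
shift [-0.3377 -0.1679 -0.034 ] turn [-0.     -0.     -0.5858] deg 33.6 q6 -12.3 t 2.6
shift [-0.3746 -0.1523  0.026 ] turn [-0.     -0.     -0.5858] deg 33.6 q6 -12.3 t 2.6
```

```bash
python3 -m pendant '[[1,-0.338,-0.168,-0.034,0,0,-0.586],[1,-0.338,-0.168,-0.034,0,0,-0.586],[1,-0.338,-0.168,-0.034,0,0,-0.586],[1,-0.338,-0.168,-0.034,0,0,-0.586],[1,-0.338,-0.168,-0.034,0,0,-0.586]]'
python3 - <<'E'
from h import *
goto([.46,.22,.26],100.6)
E
```

```text
time_s: 3.22
position: [0.4051, 0.2844, 0.2526]
tool_rot: [[-0.983, -0.185, 0.0], [-0.185, 0.983, 0.0], [-0.0, 0.0, -1.0]]
ft_force: [1.0, 0.8, -0.5]
grip_width: 0.0856
gripper_force: 0.0
shift [-0.042  -0.0735 -0.0074] turn [0.0001 0.0005 0.0014] deg 0.1 q6 -79.3 t 3.225
```

```bash
python3 -m pendant '[[1,-0.042,-0.0735,-0.007,0,0,0],[1,-0.042,-0.0735,-0.007,0,0,0],[1,-0.042,-0.0735,-0.007,0,0,0]]'
cat > w.py <<'E'
from h import *
import sys
n=sys.argv[1]; im=env.get_image("wrist"); cv2.imwrite(f"pics/{n}.png",im["image"])
Z={"stray_block":.018,"oak_strip":.025,"window":.0645,"station":0,"empty_place":.016,"row_block_mid":.034,"row_block_end":.034}
for th in sys.argv[2:]:
    for q in env.tip_of("wrist",th)[:2]: print(th,"tip",round(q["conf"],2),np.round(q["centre"]),onz(im,*q["centre"],"wrist",Z[th] if th in("window","station","empty_place") else (0.016 if "row" in th else 0)))
    if th not in("window","empty_place"): print("   rect",toprect(im,"wrist",th,Z[th]))
print(env.observe()["position"])
E
python3 w.py w1 stray_block window station oak_strip
```

```text
time_s: 3.6
position: [0.4597, 0.2204, 0.2591]
tool_rot: [[-0.983, -0.182, 0.0], [-0.182, 0.983, -0.0], [-0.0, -0.0, -1.0]]
ft_force: [-0.3, 0.4, -0.7]
grip_width: 0.0855
gripper_force: 0.0
stray_block tip 0.94 [254. 218.] [0.5489 0.235  0.    ]
   rect (0.75, (545.4881591796875, 233.17453002929688), (103.58196258544922, 44.78125), 11.433021545410156)
window tip 0.8 [259. 304.] [0.6556 0.2623 0.0645]
station tip 0.97 [267. 316.] [0.7302 0.292  0.    ]
   rect (0.82, (714.71533203125, 282.968017578125), (162.82376098632812, 144.7894287109375), 108.7226505279541)
oak_strip tip 0.97 [341. 156.] [0.4353 0.3405 0.    ]
   rect (0.96, (436.619140625, 338.9713134765625), (223.12744140625, 36.221229553222656), 45.34033966064453)
[0.4584 0.2221 0.2593]
```

View pics/w1.png

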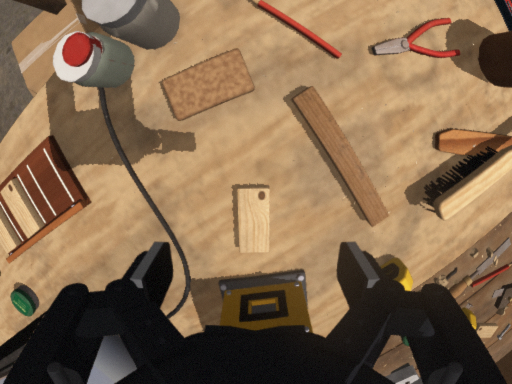

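The wrist view shows the stray block at (253,218), the strip at (340,155), the window at (262,303), and the row board at lower left. I'll grip the block 18 mm off its centre, on the robot's side.

Run:
```python
from h import *
goto([.528,.2305,.019],101)
```

```text
shift [-0.0699 -0.0046  0.2403] turn [ 0.      0.0001 -0.0056] deg 0.3 q6 -88.2 t 4.0
```

```bash
python3 -m pendant '[[1,-0.07,-0.0045,0.06,0,0,-0.006],[1,-0.07,-0.0045,0.12,0,0,-0.006],[1,-0.07,-0.0045,0.18,0,0,-0.006],[1,-0.07,-0.0045,0.225,0,0,-0.006],[1,-0.07,-0.0045,0.24,0,0,-0.006]]' 30
python3 -m pendant '[[1,0,0,0,0,0,0],[0.3,0,0,0,0,0,0],[0.3,0,0,0,0,0,0],[0.3,0,0,0,0,0,0],[0.3,0,0,0,0,0,0]]' 30
```

```text
time_s: 4.62
position: [0.5267, 0.2298, 0.0162]
tool_rot: [[-0.982, -0.19, -0.006], [-0.19, 0.982, -0.001], [0.006, -0.0, -1.0]]
ft_force: [-1.0, -0.5, 0.3]
grip_width: 0.0856
gripper_force: 0.0
time_s: 5.25
position: [0.5286, 0.23, 0.0197]
tool_rot: [[-0.982, -0.19, 0.001], [-0.19, 0.982, 0.0], [-0.001, 0.0, -1.0]]
ft_force: [0.2, 0.2, 0.4]
grip_width: 0.026
gripper_force: 0.0
```

```bash
python3 w.py w2 stray_block
python3 - <<'E'
from h import *
im=env.get_image("side"); 
for q in env.tip_of("side","stray_block"): print(q,onz(im,*q["centre"],"side",0))
cv2.imwrite("pics/s2.png",np.hstack([cv2.resize(im["image"][90:290,130:330],(400,400)),cv2.resize(cv2.imread("pics/w2.png"),(400,300)).copy() if 0 else cv2.resize(cv2.imread("pics/w2.png"),(400,400))]))
E
```

```text
stray_block tip 0.65 [261. 257.] [0.5479 0.2365 0.    ]
   rect (0.77, (544.5665283203125, 232.96615600585938), (101.0272445678711, 45.05384826660156), 10.883240699768066)
[0.5285 0.23   0.0193]
{'centre': [232.8, 183.9], 'conf': 0.67} [0.5515 0.2384 0.    ]
{'centre': [343.3, 269.0], 'conf': 0.62} [ 0.6223 -0.1529 -0.    ]
```

View pics/s2.png

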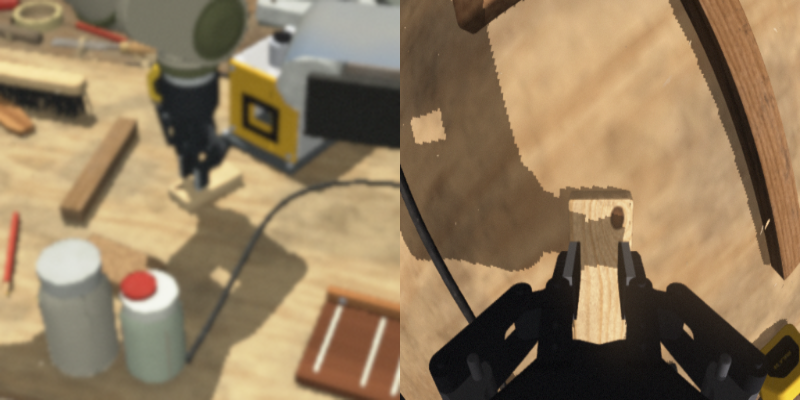

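The wrist view shows the fingers straddling the block near its middle, at about (600,280). I'll check the current reading.

```bash
python3 -m pendant '[[0.3,0,0,0,0,0,0],[0.3,0,0,0,0,0,0]]'
python3 - <<'E'
from h import *
s=env.observe(); print(s["grip_width"],s["gripper_force"])
E
```

```text
time_s: 5.75
position: [0.5285, 0.23, 0.0192]
tool_rot: [[-0.982, -0.19, -0.0], [-0.19, 0.982, -0.0], [0.0, 0.0, -1.0]]
ft_force: [-0.1, -0.1, -0.5]
grip_width: 0.0256
gripper_force: 0.0
0.025561581298633666 0.0
```

Run:
```python
from h import *
print(env.tcp_to_tips)
im=env.get_image("wrist"); cv2.imwrite("pics/w3.png",cv2.resize(im["image"][200:384,150:350],(800,600),interpolation=2))
for z in (0,.018,.03): print(z,proj(im,[.5285,.23,z],"wrist"))
```

```text
0.017
0 [256.8561 229.1937]
0.018 [257.1229 242.4795]
0.03 [257.3298 252.8554]
```

View pics/w3.png

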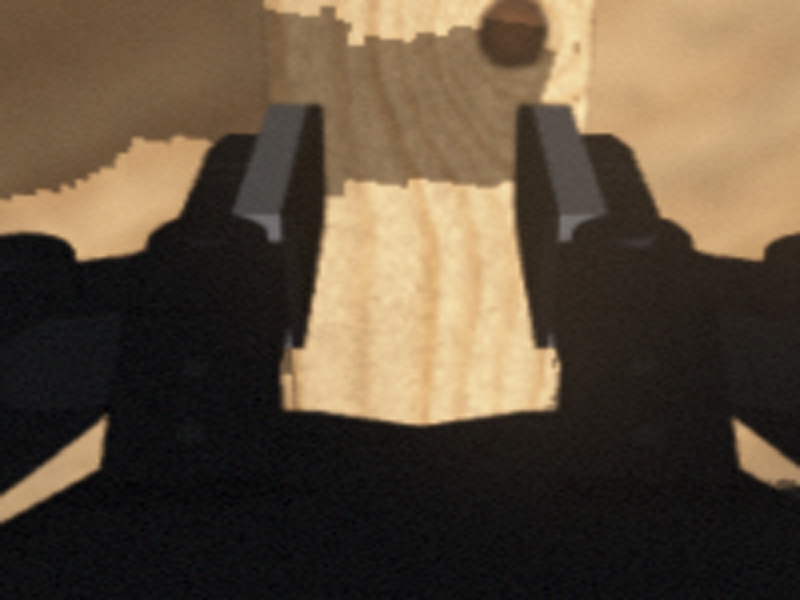

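The fingers closed to 26 mm above the block, so the tips ride higher than I assumed. I'll reopen, go 6 mm lower and close again.

```bash
python3 -m pendant '[[1,0,0,-0.005,0,0,0],[1,0,0,-0.005,0,0,0],[1,0,0,-0.005,0,0,0],[1,0,0,0.006,0,0,0],[1,0,0,0.006,0,0,0]]' 30
python3 -m pendant '[[0.45,0,0,0,0,0,0],[0.45,0,0,0,0,0,0],[0.45,0,0,0,0,0,0],[0.45,0,0,0,0,0,0],[0.45,0,0,0,0,0,0]]' 30
```

```text
time_s: 6.42
position: [0.5278, 0.2298, 0.012]
tool_rot: [[-0.982, -0.19, -0.002], [-0.19, 0.982, -0.0], [0.002, -0.0, -1.0]]
ft_force: [0.2, -0.1, -0.7]
grip_width: 0.0854
gripper_force: 0.0
time_s: 7.05
position: [0.5285, 0.2299, 0.0133]
tool_rot: [[-0.982, -0.19, 0.0], [-0.19, 0.982, -0.0], [-0.0, -0.0, -1.0]]
ft_force: [-0.3, 0.3, -0.3]
grip_width: 0.0386
gripper_force: 0.0
```

```bash
python3 -m pendant '[[0.45,0,0,0.002,0,0,0],[0.45,0,0,0.002,0,0,0]]'; python3 -m pendant '[[0.45,0,0,0.002,0,0,0],[0.45,0,0,0.002,0,0,0]]'
```

```text
time_s: 7.3
position: [0.5286, 0.23, 0.0114]
tool_rot: [[-0.982, -0.19, 0.0], [-0.19, 0.982, 0.0], [-0.0, 0.0, -1.0]]
ft_force: [-0.6, -0.2, 3.8]
grip_width: 0.0381
gripper_force: 1.7
time_s: 7.55
position: [0.5287, 0.23, 0.0113]
tool_rot: [[-0.982, -0.19, 0.002], [-0.19, 0.982, 0.0], [-0.002, -0.0, -1.0]]
ft_force: [-5.6, -1.9, 20.5]
grip_width: 0.0385
gripper_force: 10.6
```

Contact came at TCP z 11.5 mm with a 38 mm opening, so the tips stand only about 6.5 mm ahead of the TCP there. I'll aim for TCP z of about 8 mm.

```bash
python3 -m pendant '[[1,0,0,-0.008,0,0,0],[1,0,0,-0.008,0,0,0],[1,0,0,-0.008,0,0,0],[1,0,0,0.001,0,0,0],[1,0,0,0.001,0,0,0]]' 30
python3 -m pendant '[[0.45,0,0,0,0,0,0],[0.45,0,0,0,0,0,0],[0.45,0,0,0,0,0,0],[0.45,0,0,0,0,0,0],[0.45,0,0,0,0,0,0]]' 30
```

```text
time_s: 8.18
position: [0.5279, 0.2298, 0.007]
tool_rot: [[-0.982, -0.19, -0.002], [-0.19, 0.982, -0.0], [0.002, -0.0, -1.0]]
ft_force: [0.9, -0.2, -0.0]
grip_width: 0.0854
gripper_force: 0.0
time_s: 8.8
position: [0.5286, 0.23, 0.0087]
tool_rot: [[-0.982, -0.19, 0.001], [-0.19, 0.982, 0.0], [-0.001, -0.0, -1.0]]
ft_force: [-1.2, 0.5, 5.6]
grip_width: 0.0433
gripper_force: 30.4
```

```bash
python3 -m pendant '[[0.45,0,0,-0.02,0,0,0],[0.45,0.02,0,-0.07,0,0,0],[0.45,0.06,0,-0.12,0,0,0],[0.45,0.1,0,-0.165,0,0,0],[0.45,0.1,0,-0.165,0,0,0]]' 30
python3 - <<'E'
from h import *
goto([.43,.06,.175],114)
goto([.46,-.10,.175],127)
E
```

```text
time_s: 9.43
position: [0.4295, 0.2111, 0.1763]
tool_rot: [[-0.982, -0.191, 0.006], [-0.191, 0.982, 0.001], [-0.006, 0.0, -1.0]]
ft_force: [-0.2, 0.0, -0.1]
grip_width: 0.0429
gripper_force: 30.7
shift [ 0.0284 -0.1484  0.0011] turn [-0.0005  0.0058 -0.2271] deg 13.0 q6 -89.0 t 9.425
shift [ 0.0294 -0.3112  0.0011] turn [-0.0012  0.0058 -0.454 ] deg 26.0 q6 -89.0 t 9.425
```

```bash
python3 -m pendant '[[0.45,0.028,-0.06,0.001,0,0,-0.1],[0.45,0.028,-0.12,0.001,0,0,-0.2],[0.45,0.028,-0.18,0.001,0,0,-0.3],[0.45,0.029,-0.24,0.001,0,0,-0.4],[0.45,0.029,-0.3,0.001,0,0,-0.454]]' 30
python3 -m pendant '[[0.45,0,0,0,0,0,0],[0.45,0,0,0,0,0,0]]' 30
python3 w.py w4 empty_place row_block_mid row_block_end stray_block
```

```text
time_s: 10.05
position: [0.4592, -0.0914, 0.1711]
tool_rot: [[-0.798, -0.603, -0.001], [-0.603, 0.798, 0.001], [0.001, 0.001, -1.0]]
ft_force: [0.7, 0.4, -0.2]
grip_width: 0.0431
gripper_force: 30.8
time_s: 10.3
position: [0.4587, -0.089, 0.1712]
tool_rot: [[-0.8, -0.601, -0.002], [-0.601, 0.8, 0.001], [0.001, 0.002, -1.0]]
ft_force: [0.1, 0.3, -1.2]
grip_width: 0.0432
gripper_force: 30.8
empty_place tip 0.6 [195. 233.] [ 0.5531 -0.1034  0.016 ]
row_block_mid tip 0.76 [126. 234.] [ 0.608  -0.1703  0.016 ]
row_block_mid tip 0.42 [195. 232.] [ 0.5511 -0.1043  0.016 ]
   rect (0.9, (600.4701538085938, -168.351318359375), (103.63033294677734, 51.94892120361328), 40.463130950927734)
row_block_end tip 0.9 [ 69. 230.] [ 0.659  -0.2393  0.016 ]
   rect (0.64, (651.9602661132812, -233.99221801757812), (106.16987609863281, 57.959171295166016), 37.8568000793457)
stray_block tip 0.84 [258. 265.] [ 0.5507 -0.0151  0.    ]
   rect (0.73, (548.9306640625, -21.948455810546875), (200.83592224121094, 97.91163635253906), 37.551822662353516)
[ 0.4589 -0.0886  0.1723]
```

View pics/w4.png

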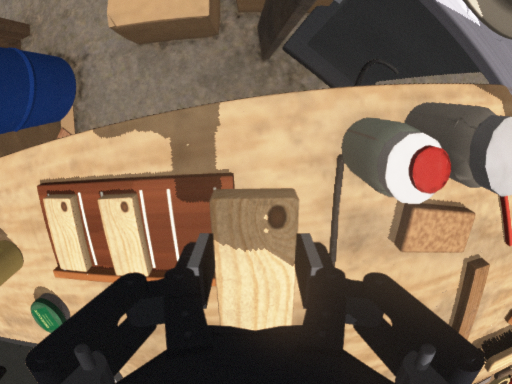

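The row board is at (40–232, 180–275), with white lines near x = 145 and 172. The held block hangs at (255,260). I'll refine the place from the white lines.

Run:
```python
from h import *
im=env.get_image("wrist"); b=im["image"].astype(int)
for cam in ("wrist","top","side"):
    im=env.get_image(cam); b=im["image"].astype(int); hsv=cv2.cvtColor(im["image"],cv2.COLOR_BGR2HSV)
    P=np.array([[.552,-.103,.016]])
    M=((hsv[...,1]<60)&(hsv[...,2]>130)).astype(np.uint8)
    roi=np.zeros_like(M)
    quad=[]
    ax=np.array([.777,.629]); ay=np.array([-.629,.777]); c=np.array([.552,-.103])
    for a,o in((-.06,-.21),(-.06,.05),(.05,.05),(.05,-.21)):
        quad.append(proj(im,[*(c+ax*a+ay*o),.016],cam))
    cv2.fillPoly(roi,[np.array(quad).astype(np.int32)],1); M&=roi
    n,l,st,ce=cv2.connectedComponentsWithStats(M)
    for i in range(1,n):
        if st[i,4]<8: continue
        v,u=np.where(l==i); w=np.array([onz(im,x,y,cam,.0165)[:2] for x,y in zip(u,v)])
        m=w.mean(0); d=np.linalg.svd(w-m)[2][0]; d=d*np.sign(d[0]); L=(w-m)@d
        print(cam,st[i,4],"mid",m,"head",np.degrees(np.arctan2(d[1],d[0])).round(1),"len",np.ptp(L).round(3),"y'",((m-c)@ay).round(4),"x'",((m-c)@ax).round(4))
```

```text
wrist 221 mid [ 0.584  -0.1532] head 38.9 len 0.098 y' -0.0591 x' -0.0067
wrist 216 mid [ 0.5596 -0.1306] head 38.9 len 0.089 y' -0.0263 x' -0.0114
wrist 9 mid [ 0.5826 -0.2212] head 43.8 len 0.005 y' -0.1111 x' -0.0506
wrist 174 mid [ 0.6388 -0.2179] head 39.0 len 0.098 y' -0.1439 x' -0.0049
top 39 mid [ 0.636  -0.2201] head 38.5 len 0.096 y' -0.1438 x' -0.0083
top 328 mid [ 0.5418 -0.1316] head -24.1 len 0.148 y' -0.0158 x' -0.0259
top 12 mid [ 0.5944 -0.1009] head 39.9 len 0.023 y' -0.025 x' 0.0342
top 236 mid [ 0.5608 -0.1805] head -40.2 len 0.08 y' -0.0657 x' -0.0419
side 80 mid [ 0.5376 -0.0803] head 39.1 len 0.087 y' 0.0267 x' 0.0031
side 86 mid [ 0.5687 -0.1222] head 38.9 len 0.096 y' -0.0255 x' 0.0009
side 87 mid [ 0.5871 -0.1497] head 38.9 len 0.097 y' -0.0584 x' -0.002
side 9 mid [ 0.6548 -0.1622] head 40.3 len 0.015 y' -0.1107 x' 0.0427
side 101 mid [ 0.6401 -0.2162] head 39.1 len 0.098 y' -0.1434 x' -0.0027
side 13 mid [ 0.6305 -0.1815] head 39.2 len 0.032 y' -0.1104 x' 0.0117
side 17 mid [ 0.6002 -0.2057] head 37.6 len 0.034 y' -0.1101 x' -0.0271
```

Run:
```python
from h import *
goto([.535,-.1167,.0255],129)
```

```text
shift [-0.0441 -0.0679  0.1468] turn [-0.0001  0.     -0.0353] deg 2.0 q6 -152.5 t 10.9
```

```bash
python3 -m pendant '[[0.45,-0.044,-0.068,0,0,0,-0.035],[0.45,-0.044,-0.068,0.04,0,0,-0.035],[0.45,-0.044,-0.068,0.08,0,0,-0.035],[0.45,-0.044,-0.068,0.11,0,0,-0.035],[0.45,-0.044,-0.068,0.11,0,0,-0.035]]' 30
python3 - <<'E'
from h import *
goto([.535,-.1167,.0255],129)
E
```

```text
time_s: 11.52
position: [0.534, -0.1166, 0.0606]
tool_rot: [[-0.778, -0.629, -0.004], [-0.629, 0.778, 0.002], [0.002, 0.004, -1.0]]
ft_force: [0.3, -0.5, 0.3]
grip_width: 0.0434
gripper_force: 30.8
shift [-0.0008 -0.0009  0.0351] turn [ 0.0039 -0.002  -0.0006] deg 0.3 q6 -153.7 t 11.525
```

```bash
python3 -m pendant '[[0.45,0,0,0.02,0,0,0],[0.45,-0.0005,-0.001,0.032,0,0,0],[0.45,-0.0005,-0.001,0.034,0,0,0],[0.45,-0.0005,-0.001,0.035,0,0,0]]' 30
python3 - <<'E'
from h import *
im=env.get_image("side")
for q in env.tip_of("side","stray_block")[:2]: print(q,onz(im,*q["centre"],"side",.016))
E
```

```text
time_s: 12.02
position: [0.5363, -0.1176, 0.0279]
tool_rot: [[-0.777, -0.629, 0.001], [-0.629, 0.777, -0.0], [-0.001, -0.001, -1.0]]
ft_force: [-0.2, 0.2, -0.7]
grip_width: 0.0428
gripper_force: 30.8
{'centre': [304.6, 261.2], 'conf': 0.69} [ 0.5515 -0.1014  0.016 ]
{'centre': [343.6, 269.4], 'conf': 0.61} [ 0.6116 -0.1629  0.016 ]
```

```bash
python3 -m pendant '[[0.45,0,0,0.002,0,0,0],[0.45,0,0,0.003,0,0,0],[0.45,0,0,0.003,0,0,0]]' 30
python3 -m pendant '[[0.62,0,0,-0.0005,0,0,0],[0.65,0,0,-0.0005,0,0,0],[0.65,0,0,-0.0005,0,0,0],[0.65,0,0,-0.015,0,0,0],[0.65,0,0,-0.06,0,0,0]]'
```

```text
time_s: 12.5
position: [0.536, -0.1174, 0.0247]
tool_rot: [[-0.777, -0.629, 0.0], [-0.629, 0.777, -0.0], [-0.0, -0.0, -1.0]]
ft_force: [-0.6, 0.5, 4.6]
grip_width: 0.0429
gripper_force: 31.5
time_s: 13.12
position: [0.535, -0.1171, 0.0841]
tool_rot: [[-0.778, -0.629, -0.004], [-0.629, 0.778, 0.002], [0.002, 0.004, -1.0]]
ft_force: [1.3, 0.1, -0.2]
grip_width: 0.0556
gripper_force: 0.0
```

Now I'll back off and check the placing, and work out the route to the strip at the same time.

```bash
python3 -m pendant '[[1,0.05,0,-0.06,0,0,0],[1,0.1,0,-0.1,0,0,0],[1,0.1,0,-0.1,0,0,0]]'
python3 w.py w5 empty_place stray_block row_block_mid row_block_end
python3 - <<'E'
from h import *
goto([.42,.10,.26],100)
goto([.42,.20,.26],135)
for cam in("top","side"):
    im=env.get_image(cam)
    for th in("stray_block","row_block_mid","row_block_end"):
        print(cam,th,toprect(im,cam,th,.034),[(round(q["conf"],2),onz(im,*q["centre"],cam,.016)) for q in env.tip_of(cam,th)[:3]])
E
```

```text
time_s: 13.5
position: [0.4575, -0.1818, 0.1875]
tool_rot: [[-0.779, -0.627, 0.004], [-0.627, 0.779, -0.003], [-0.001, -0.005, -1.0]]
ft_force: [-0.1, 1.3, 0.1]
grip_width: 0.0854
gripper_force: 0.0
stray_block tip 0.89 [258. 268.] [ 0.5593 -0.0959 -0.    ]
   rect (0.89, (555.9066772460938, -102.63451385498047), (113.85897827148438, 49.88766860961914), 39.56428909301758)
row_block_mid tip 0.65 [126. 262.] [ 0.6605 -0.2397  0.016 ]
row_block_mid tip 0.63 [190. 266.] [ 0.6045 -0.1703  0.016 ]
   rect (0.75, (600.758544921875, -170.51034545898438), (106.95218658447266, 47.803157806396484), 39.61005401611328)
row_block_end tip 0.6 [126. 263.] [ 0.6624 -0.2393  0.016 ]
   rect (0.76, (640.637939453125, -246.54733276367188), (78.6299057006836, 51.36871337890625), 37.044349670410156)
[ 0.4584 -0.1796  0.1832]
shift [-0.1462  0.2415 -0.0764] turn [ 0.0019 -0.0011  0.5068] deg 29.0 q6 -164.2 t 13.9
shift [-0.2092  0.3192 -0.0763] turn [ 0.0021 -0.0004 -0.104 ] deg 6.0 q6 -164.2 t 13.9
top stray_block (0.88, (550.2943115234375, -99.41328430175781), (99.14799499511719, 49.433555603027344), 38.
[... 261 characters left out ...]
5.8410034179688, -234.2858428955078), (97.643798828125, 48.92057800292969), 37.850563049316406) [(0.74, array([ 0.6464, -0.2244,  0.016 ])), (0.51, array([0.7131, 0.283 , 0.016 ]))]
side stray_block (0.56, (548.744384765625, -106.88147735595703), (111.10935974121094, 45.494606018066406), 39.522918701171875) [(0.88, array([ 0.5489, -0.1052,  0.016 ]))]
side row_block_mid (0.87, (603.0553588867188, -170.7342987060547), (113.31317901611328, 45.732505798339844), 39.760169982910156) [(0.77, array([ 0.6105, -0.1613,  0.016 ]))]
side row_block_end (0.95, (653.8439331054688, -238.38475036621094), (112.65758514404297, 46.969398498535156), 37.3482551574707) [(0.79, array([ 0.6689, -0.2362,  0.016 ]))]
```

View pics/w5.png

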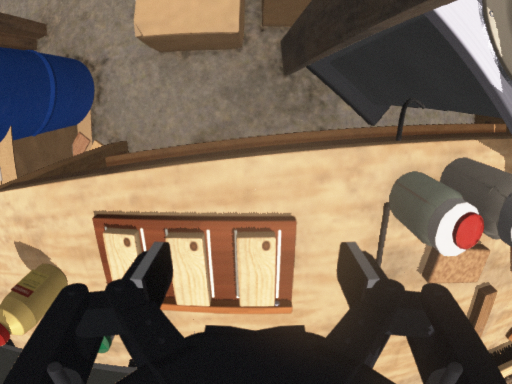

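The block lies at (256,268), in line with the other two; the measured pitch is about 84 mm and its heading about 39°. Now to the strip.

```bash
python3 -m pendant '[[1,-0.03,0.055,-0.04,0,0,0],[1,-0.07,0.11,-0.06,0,0,0],[1,-0.11,0.165,-0.06,0,0,0],[1,-0.14,0.215,-0.06,0,0,0],[1,-0.16,0.26,-0.06,0,0,0]]'
python3 - <<'E'
from h import *
goto([.37,.27,.22],135)
E
```

```text
time_s: 15.22
position: [0.4201, 0.1178, 0.2444]
tool_rot: [[-0.778, -0.629, 0.001], [-0.629, 0.778, 0.0], [-0.001, -0.0, -1.0]]
ft_force: [2.5, 0.1, 0.3]
grip_width: 0.0851
gripper_force: 0.0
shift [-0.0567  0.1499  0.0244] turn [-0.0005  0.0007 -0.1055] deg 6.0 q6 -128.9 t 15.225
```

```bash
python3 -m pendant '[[1,-0.02,0.05,0.01,0,0,-0.05],[1,-0.04,0.1,0.02,0,0,-0.105],[1,-0.057,0.15,0.024,0,0,-0.105],[1,-0.057,0.15,0.024,0,0,-0.105]]'
python3 w.py w6 oak_strip window station
python3 - <<'E'
from h import *
im=env.get_image("wrist")
t=env.trace("wrist","oak_strip")[0]["mask"]
im2=im["image"].copy(); im2[t]=im2[t]//2+np.array([127,0,0],np.uint8); cv2.imwrite("pics/w6m.png",im2)
E
```

```text
time_s: 15.72
position: [0.3689, 0.2707, 0.2199]
tool_rot: [[-0.704, -0.711, -0.001], [-0.711, 0.704, 0.0], [0.0, 0.001, -1.0]]
ft_force: [-0.5, -0.8, 0.6]
grip_width: 0.0849
gripper_force: 0.0
oak_strip tip 0.72 [253. 234.] [ 0.44    0.3386 -0.    ]
   rect (0.7, (434.4144592285156, 339.298828125), (224.71287536621094, 34.754066467285156), 45.45124435424805)
   rect (0.7, (885.1993408203125, 362.428466796875), (240.62657165527344, 83.87201690673828), 12.663576126098633)
[0.3711 0.2674 0.2203]
```

View pics/w6m.png

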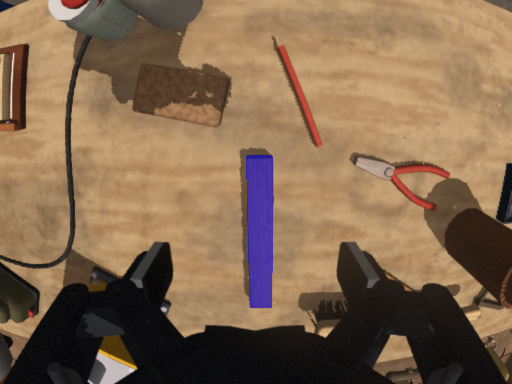

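The mask sits cleanly on the strip, centred at (260,230). I'll grasp it 40 mm behind its middle.

Run:
```python
from h import *
goto([.4074,.3105,.013],135.4)
```

```text
shift [-0.0561  0.0047  0.2073] turn [-0.0001  0.0002 -0.0089] deg 0.5 q6 -114.0 t 16.125
```

```bash
python3 -m pendant '[[1,-0.056,0.0045,0.05,0,0,-0.009],[1,-0.056,0.0045,0.1,0,0,-0.009],[1,-0.056,0.0045,0.15,0,0,-0.009],[1,-0.056,0.0045,0.19,0,0,-0.009],[1,-0.056,0.0045,0.206,0,0,-0.009]]' 30
python3 -m pendant '[[1,0,0,0,0,0,0],[0.2,0,0,0,0,0,0],[0.2,0,0,0,0,0,0],[0.2,0,0,0,0,0,0],[0.2,0,0,0,0,0,0]]' 60
```

```text
time_s: 16.75
position: [0.4064, 0.3102, 0.012]
tool_rot: [[-0.702, -0.713, -0.003], [-0.713, 0.702, -0.001], [0.003, 0.001, -1.0]]
ft_force: [1.2, 1.2, -0.1]
grip_width: 0.0851
gripper_force: 0.0
time_s: 17.38
position: [0.4072, 0.3112, 0.0152]
tool_rot: [[-0.701, -0.713, 0.001], [-0.713, 0.701, 0.0], [-0.001, -0.001, -1.0]]
ft_force: [-0.5, -1.3, 7.8]
grip_width: 0.0295
gripper_force: 58.7
```

```bash
python3 -m pendant '[[0.2,0,0,-0.03,0,0,0],[0.2,0.03,0,-0.08,0,0,0],[0.2,0.03,0,-0.11,0,0,0],[0.2,0.03,0,-0.11,0,0,0]]' 60
python3 - <<'E'
from h import *
goto([.42,.185,.16],108)
E
```

```text
time_s: 17.88
position: [0.3866, 0.29, 0.1262]
tool_rot: [[-0.701, -0.713, 0.004], [-0.713, 0.701, 0.002], [-0.004, -0.002, -1.0]]
ft_force: [0.2, -0.5, -2.0]
grip_width: 0.0294
gripper_force: 59.8
shift [ 0.0514 -0.0975 -0.0339] turn [-0.0008  0.0047  0.48  ] deg 27.5 q6 -112.7 t 17.875
```

```bash
python3 -m pendant '[[0.2,0.02,-0.03,-0.034,0,0,0.15],[0.2,0.04,-0.06,-0.034,0,0,0.3],[0.2,0.051,-0.0975,-0.034,0,0,0.48],[0.2,0.051,-0.0975,-0.034,0,0,0.48],[0.2,0.051,-0.0975,-0.034,0,0,0.48]]' 60
python3 w.py w7 window station oak_strip
python3 - <<'E'
from h import *
im=env.get_image("side"); cv2.imwrite("pics/s7.png",im["image"])
print("side window", [ (q["conf"],q["centre"]) for q in env.tip_of("side","window")])
a=cv2.imread("pics/w7.png")
cv2.imwrite("pics/c7.png",np.hstack([cv2.resize(a[200:384,170:350],(400,409)),cv2.resize(im["image"][80:220,180:317],(400,409),interpolation=2)]))
E
```

```text
time_s: 18.5
position: [0.4192, 0.1852, 0.1573]
tool_rot: [[-0.951, -0.31, -0.002], [-0.31, 0.951, -0.0], [0.002, 0.001, -1.0]]
ft_force: [-1.1, 1.0, -2.3]
grip_width: 0.0296
gripper_force: 59.9
   rect None
oak_strip tip 0.78 [253. 286.] [0.5538 0.2259 0.    ]
   rect (0.61, (481.4447021484375, 204.12869262695312), (254.78453063964844, 65.68318176269531), 18.28874969482422)
[0.4194 0.1855 0.1581]
side window [(0.65, [258.2, 149.9])]
```

View pics/c7.png

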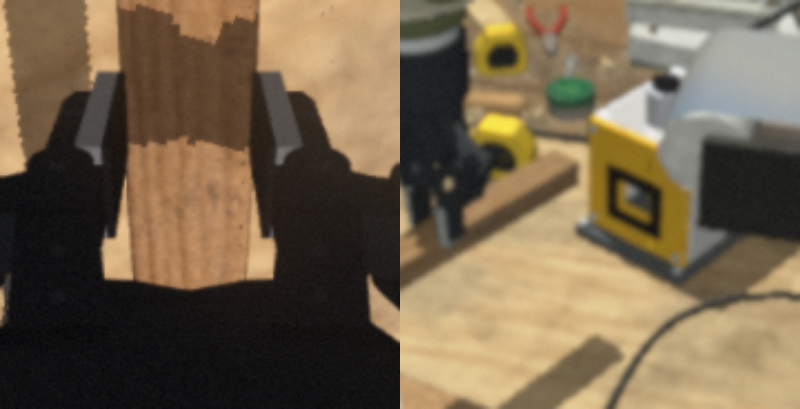

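The wrist view is masked by the gripper and the strip. The side view shows the window frame clearly, at about (258,150). I'll fit the station pose to the frame's corners in the side, earlier wrist and top pictures.

```bash
cat > fit.py <<'E'
from h import *
from scipy.optimize import least_squares
V={}
meta={"wrist":dict(fx=297.3186,fy=297.3186,cx=254.4573,cy=191.3543)}
# camera in tool frame from the start record, applied to the w1 pose
P0=np.eye(4);P0[:3]=[[0.390503,-0.879626,-0.271598,0.145073],[0.920601,0.373351,0.114465,0.534195],[0.000715,-0.294733,0.955579,0.373439]]
T0=np.eye(4);T0[:3,:3]=[[-.9208,.3901,0],[.3901,.9208,0],[0,0,-1]];T0[:3,3]=[.2146,.5064,.226]
T1=np.eye(4);T1[:3,:3]=[[-.983,-.182,0],[-.182,.983,0],[0,0,-1]];T1[:3,3]=[.4590,.2213,.2592]
w=dict(meta["wrist"],pose=T1@np.linalg.inv(T0)@P0,image=cv2.imread("pics/w1.png"))
s=env.get_image("side"); t=env.get_image("top"); t["image"]=cv2.imread("pics/top0.png")
obs=[]
for cam,im,(x0,x1,y0,y1) in(("wrist",w,(215,312,275,330)),("side",s,(235,285,105,180)),("top",t,(165,225,145,190))):
    c=cv2.resize(im["image"][y0:y1,x0:x1],None,fx=6,fy=6,interpolation=cv2.INTER_CUBIC); hsv=cv2.cvtColor(c,cv2.COLOR_BGR2HSV)
    Y=((hsv[...,0]>14)&(hsv[...,0]<36)&(hsv[...,1]>130)&(hsv[...,2]>90 if cam!="wrist" else hsv[...,2]>70)).astype(np.uint8)
    cs,h=cv2.findContours(Y,cv2.RETR_CCOMP,2)
    holes=[k for k,q in zip(cs,h[0]) if q[3]>=0]
    if not holes: print(cam,"no hole",Y.mean()); continue
    k=max(holes,key=cv2.contourArea); 
    q=None
    for e in np.arange(.02,.15,.005):
        a=cv2.approxPolyDP(cv2.convexHull(k),e*cv2.arcLength(k,True),True)[:,0,:]
        if len(a)==4: q=a;break
    if q is None: print(cam,"no quad",cv2.contourArea(k)); continue
    q=(q+.5)/6-.5+[x0,y0]; print(cam,q.round(1).tolist(),cv2.contourArea(k)/36)
    obs.append((cam,im,q))
def corners(p):
    x,y,yaw,W,H=p; n=np.array([np.cos(yaw),np.sin(yaw)]); l=np.array([-n[1],n[0]])
    return [[*(np.array([x,y])-n*.004+l*a*W/2),.0645+b*H/2] for a,b in((1,1),(-1,1),(-1,-1),(1,-1))]
def res(p):
    r=[]
    C=corners(p)
    for cam,im,q in obs:
        m=np.array([proj(im,c,cam) for c in C]); 
        for a in m: d=q-a; r+=list(d[np.argmin((d**2).sum(1))])
    return np.array(r)
for sel in (obs,)+tuple([o] for o in obs)+tuple([o for o in obs if o is not x] for x in obs):
    obs=list(sel)
    if not obs: continue
    z=least_squares(res,[.655,.262,.31,.056,.049],x_scale=[.01,.01,.1,.005,.005],loss="soft_l1")
    print([o[0] for o in obs],z.x,np.degrees(z.x[2]).round(2),"rms",np.sqrt((res(z.x)**2).mean()).round(2))
E
python3 fit.py
```

```text
wrist [[284.4, 290.1], [286.9, 316.8], [238.6, 321.4], [240.8, 294.2]] 1340.888888888889
side [[251.2, 136.1], [268.9, 144.4], [267.9, 161.1], [250.9, 152.8]] 331.0
top no hole 0.05765432098765432
['wrist', 'side'] [0.6608 0.2697 0.3017 0.0667 0.0618] 17.29 rms 0.53
['wrist'] [0.6606 0.2696 0.2999 0.0668 0.0633] 17.18 rms 0.36
['side'] [0.6623 0.272  0.3282 0.0651 0.0576] 18.81 rms 0.13
['side'] [0.6623 0.272  0.3282 0.0651 0.0576] 18.81 rms 0.13
['wrist'] [0.6606 0.2696 0.2999 0.0668 0.0633] 17.18 rms 0.36
```

Run:
```python
from h import *
goto([.494,.2177,.0672],107.4)
```

```text
shift [-0.0808  0.0079  0.091 ] turn [0.     0.0001 0.0109] deg 0.6 q6 -99.1 t 19.0
```

```bash
python3 -m pendant '[[0.2,-0.02,0.008,0.04,0,0,0.011],[0.2,-0.04,0.008,0.08,0,0,0.011],[0.2,-0.065,0.008,0.091,0,0,0.011],[0.2,-0.081,0.008,0.091,0,0,0.011],[0.2,-0.081,0.008,0.091,0,0,0.011]]' 60
cat > rel.py <<'E'
from h import *
import sys
from scipy.optimize import least_squares
s=env.observe(); R=np.array(s["tool_rot"]); p=np.array(s["position"])
print("pos",p,"heading",np.degrees(np.arctan2(-R[1,0],-R[0,0])).round(2),"tilt",(-R[:,0])[2].round(4),"ft",np.array(s["ft_force"]).round(1),"t",s["time_s"])
W=np.array([.661,.270,.0645]);a=np.radians(17.4);n=np.array([np.cos(a),np.sin(a),0]);l=np.array([-n[1],n[0],0])
d=p-W; print("TCP in window est: x %.4f y %.4f z %.4f"%(d@n,d@l,d[2]))
for cam in ("side","top"):
    im=env.get_image(cam); cv2.imwrite(f"pics/{sys.argv[1]}_{cam}.png",im["image"])
    t=env.trace(cam,"oak_strip")
    if not t: print(cam,"none");continue
    m=t[0]["mask"].astype(np.uint8)
    f=-R[:,0]; yl=np.cross([0,0,1],f); 
    # predicted top-face edges / tip corners
    for nm,x,y,z in (("tipL",.15,.016,.0098),("tipR",.15,-.016,.0098),("tipRbot",.15,-.016,-.0152)):
        print(cam,nm,proj(im,p+f*x+yl*y+np.array([0,0,z]),cam).round(1))
    v,u=np.where(m); print(cam,"mask u",u.min(),u.max(),"v",v.min(),v.max(), "top-right pts",[(int(uu),int(v[u==uu].min()),int(v[u==uu].max())) for uu in range(u.max()-12,u.max()+1,3)])
E
python3 rel.py r8
python3 - <<'E'
from h import *
a=cv2.imread("pics/r8_side.png"); b=cv2.imread("pics/r8_top.png")
cv2.imwrite("pics/c8.png",np.hstack([cv2.resize(a[115:190,200:275],(500,500),interpolation=2),cv2.resize(b[140:230,160:214],(300,500),interpolation=2)]))
E
```

```text
time_s: 19.62
position: [0.4948, 0.2178, 0.0669]
tool_rot: [[-0.954, -0.299, 0.0], [-0.299, 0.954, 0.0], [-0.0, -0.0, -1.0]]
ft_force: [-0.2, 0.5, -0.8]
grip_width: 0.0295
gripper_force: 59.9
pos [0.4948 0.2178 0.0669] heading 17.38 tilt 0.0002 ft [-0.2  0.5 -0.8] t 19.625
TCP in window est: x -0.1742 y -0.0001 z 0.0024
side tipL [250.8 146.4]
side tipR [259.2 150.7]
side tipRbot [259.1 158. ]
side mask u 194 260 v 147 192 top-right pts [(248, 148, 164), (251, 147, 162), (254, 147, 161), (257, 148, 160), (260, 152, 156)]
top tipL [192.4 171.5]
top tipR [202.9 167.5]
top tipRbot [203.9 169.7]
top mask u 194 206 v 170 183 top-right pts [(194, 172, 176), (197, 170, 182), (200, 170, 183), (203, 172, 182), (206, 178, 180)]
```

View pics/c8.png

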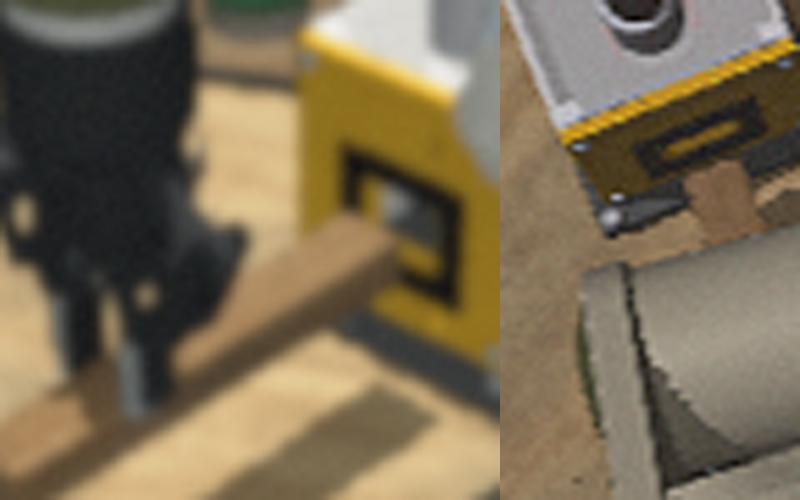

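The side crop shows the strip's tip at (252–260, 147–150), just in front of the frame. In the top crop the frame's corners are at about (185,167.5), (205,157.6), (208,163.4) and (188,172), and the strip's end runs from (194,170.6) to (204.6,169.3). I'll compare the observed and predicted offsets.

```bash
cat > cmp.py <<'E'
from h import *
W=np.array([.661,.270,.0645]);a=np.radians(17.4);n=np.array([np.cos(a),np.sin(a),0]);l=np.array([-n[1],n[0],0]);k=np.array([0,0,1])
F=[W-n*.004+l*i*.033+k*j*.030 for i,j in((1,1),(-1,1),(-1,-1),(1,-1))]
O={"top":[(184.7,167.5),(205.4,157.6),(208.2,163.4),(187.9,172.0)],"side":[(251.2,136.1),(268.9,144.4),(267.9,161.1),(250.9,152.8)]}
p=np.array([.4948,.2178,.0669])
S={"top":[(194.2,170.6),(204.6,169.3)],"side":[(252.5,146.8),(259.7,150.3)]}
for cam in O:
    im=env.get_image(cam)
    f=np.array([proj(im,c,cam) for c in F]); o=np.array(O[cam]); print(cam,"frame obs-pred",(o-f).round(1).tolist(),"mean",(o-f).mean(0).round(2))
    s=np.array([proj(im,p+n*.15+l*y+k*.0098,cam) for y in(.016,-.016)]); print("  strip obs-pred",(np.array(S[cam])-s).round(1).tolist(),(np.array(S[cam])-s).mean(0).round(2))
    b=proj(im,W,cam); print("  px per mm l",((proj(im,W+l*.001,cam)-b)).round(3),"n",((proj(im,W+n*.001,cam)-b)).round(3),"z",((proj(im,W+k*.001,cam)-b)).round(3))
# strip edge lines from images: hue/dark segmentation of strip in side via trace mask upper edge -> heading
    # yellow top edge of station
    I=cv2.imread(f"pics/r8_{cam}.png"); 
im=env.get_image("top"); I=cv2.resize(cv2.imread("pics/r8_top.png"),None,fx=4,fy=4,interpolation=2); h=cv2.cvtColor(I,cv2.COLOR_BGR2HSV)
M=((h[...,0]>18)&(h[...,0]<34)&(h[...,1]>150)&(h[...,2]>150)).astype(np.uint8); M[:560]=0;M[760:]=0;M[:,:640]=0;M[:,880:]=0
v,u=np.where(M); print(len(u))
w=np.array([onz(im,(x+.5)/4-.5,(y+.5)/4-.5,"top",.135)[:2] for x,y in zip(u,v)]); m=w.mean(0); d=np.linalg.svd(w-m,full_matrices=False)[2][0]
d*=np.sign(d[1]); L=(w-m)@d; print("top edge heading of normal",np.degrees(np.arctan2(d[1],d[0]))-90,"mid",m+d*(L.max()+L.min())/2,"len",np.ptp(L))
E
python3 cmp.py
```

```text
top frame obs-pred [[1.4, 1.8], [0.2, 0.3], [0.7, 0.3], [1.2, 0.9]] mean [0.87 0.82]
  strip obs-pred [[1.8, -0.9], [1.7, 1.8]] [1.76 0.44]
  px per mm l [-0.323  0.124] n [-0.119 -0.308] z [-0.047 -0.095]
side frame obs-pred [[0.1, 0.1], [0.3, -0.2], [-0.1, -1.0], [-0.2, -0.5]] mean [ 0.03 -0.43]
  strip obs-pred [[1.8, 0.4], [0.5, -0.4]] [1.14 0.03]
  px per mm l [-0.261 -0.131] n [ 0.229 -0.144] z [ 0.006 -0.29 ]
1662
top edge heading of normal 18.772235547524616 mid [0.6618 0.2703] len 0.12412261364487992
```

Run:
```python
from h import *
im=env.get_image("side"); m=env.trace("side","oak_strip")[0]["mask"]
p=np.array([.4948,.2178,.0669]);a=np.radians(17.38);n=np.array([np.cos(a),np.sin(a),0]);l=np.array([-n[1],n[0],0]);k=np.array([0,0,1])
I=cv2.cvtColor(im["image"],cv2.COLOR_BGR2GRAY)
for x in np.arange(-.06,.15,.015):
    q=proj(im,p+n*x-l*.016-k*.0152,"side"); u=int(round(q[0])); col=np.where(m[:,u])[0]
    q=proj(im,p+n*(x+(u-q[0])*0)-l*.016-k*.0152,"side")
    t=proj(im,p+n*x+l*.016+k*.0098,"side"); u2=int(round(t[0])); c2=np.where(m[:,u2])[0]
    print("x%.3f low pred %s mask %s | up pred %s mask %s"%(x,q.round(1),col.max() if len(col) else None,t.round(1),c2.min() if len(c2) else None))
```

```text
x-0.060 low pred [204.5 193.2] mask 191 | up pred [195.3 180.2] mask 180
x-0.045 low pred [208.8 190.4] mask 188 | up pred [199.6 177.5] mask 177
x-0.030 low pred [213.  187.7] mask 186 | up pred [204.  174.9] mask 175
x-0.015 low pred [217.2 185. ] mask 183 | up pred [208.2 172.3] mask 173
x0.000 low pred [221.3 182.3] mask 180 | up pred [212.4 169.8] mask 170
x0.015 low pred [225.4 179.7] mask 178 | up pred [216.5 167.3] mask 172
x0.030 low pred [229.4 177.1] mask 175 | up pred [220.6 164.8] mask 177
x0.045 low pred [233.3 174.6] mask 173 | up pred [224.5 162.4] mask 174
x0.060 low pred [237.1 172.1] mask 170 | up pred [228.5 160. ] mask 166
x0.075 low pred [240.9 169.7] mask 168 | up pred [232.3 157.6] mask 163
x0.090 low pred [244.7 167.3] mask 165 | up pred [236.1 155.3] mask 156
x0.105 low pred [248.3 164.9] mask 163 | up pred [239.9 153. ] mask 153
x0.120 low pred [252.  162.5] mask 161 | up pred [243.6 150.8] mask 151
x0.135 low pred [255.5 160.2] mask 158 | up pred [247.2 148.6] mask 149
```

Run:
```python
from h import *
im=env.get_image("top"); g=im["image"].astype(int); h=cv2.cvtColor(im["image"],cv2.COLOR_BGR2HSV)
p=np.array([.4948,.2178,.0669]);a=np.radians(17.38);n=np.array([np.cos(a),np.sin(a),0]);l=np.array([-n[1],n[0],0]);k=np.array([0,0,1])
for x in (.15,.14,.13,.12): print(x,[proj(im,p+n*x+l*y+k*z,"top").round(1).tolist() for y,z in((.016,.0098),(-.016,.0098),(-.016,-.0152))])
for r in range(154,184,2): print(r,"V",h[r,182:214,2].tolist())
```

```text
0.15 [[192.4, 171.5], [202.9, 167.5], [203.9, 169.7]]
0.14 [[193.6, 174.7], [204.1, 170.6], [205.1, 172.8]]
0.13 [[194.8, 177.8], [205.3, 173.8], [206.3, 175.9]]
0.12 [[196.1, 181.0], [206.6, 176.9], [207.5, 179.0]]
154 V [154, 153, 156, 156, 156, 155, 160, 161, 166, 162, 169, 180, 189, 191, 190, 197, 212, 158, 79, 68, 63, 67, 65, 71, 71, 74, 75, 66, 68, 72, 75, 71]
156 V [159, 157, 164, 168, 163, 170, 183, 191, 190, 194, 196, 205, 171, 101, 65, 65, 65, 69, 70, 74, 77, 78, 75, 79, 73, 72, 76, 74, 72, 74, 75, 71]
158 V [136, 186, 195, 152, 169, 204, 206, 171, 104, 67, 66, 67, 70, 65, 69, 74, 77, 77, 77, 65, 46, 45, 36, 41, 58, 78, 70, 73, 72, 75, 67, 75]
160 V [201, 207, 170, 96, 55, 69, 65, 66, 69, 73, 71, 73, 76, 80, 69, 45, 32, 33, 38, 46, 31, 39, 39, 36, 48, 70, 75, 71, 73, 75, 70, 69]
162 V [66, 68, 67, 66, 74, 71, 74, 77, 82, 64, 60, 46, 38, 33, 35, 31, 49, 74, 105, 104, 88, 54, 37, 43, 33, 38, 63, 77, 69, 77, 73, 76]
164 V [76, 72, 74, 77, 79, 72, 50, 37, 35, 30, 27, 47, 56, 96, 118, 117, 120, 106, 81, 37, 39, 32, 29, 31, 46, 61, 68, 72, 56, 49, 56, 49]
166 V [72, 60, 34, 38, 4
[... 608 characters left out ...]
 126, 131, 116, 114, 121, 122, 118, 121, 110, 94, 129, 162, 165, 161, 127, 81, 87, 93]
176 V [45, 42, 65, 82, 75, 76, 79, 80, 82, 76, 66, 44, 96, 125, 129, 127, 125, 118, 117, 120, 127, 123, 117, 110, 91, 86, 88, 89, 87, 90, 86, 90]
178 V [53, 76, 76, 78, 77, 64, 48, 45, 40, 58, 123, 157, 135, 121, 124, 124, 123, 114, 112, 117, 123, 123, 120, 118, 91, 78, 88, 87, 88, 85, 85, 90]
180 V [51, 49, 39, 43, 68, 72, 120, 142, 132, 142, 154, 149, 153, 144, 125, 119, 126, 119, 126, 119, 117, 124, 124, 120, 117, 98, 79, 86, 76, 81, 89, 94]
182 V [140, 137, 142, 141, 146, 148, 139, 137, 143, 144, 147, 144, 135, 144, 138, 126, 128, 127, 129, 125, 103, 93, 102, 102, 90, 103, 102, 107, 117, 117, 113, 117]
```

The measured offsets are all within about 1–2 mm. I'll advance and let the force readings decide.

```bash
python3 -m pendant '[[0.2,-0.01,0,0,0,0,0],[0.2,-0.018,0,0,0,0,0],[0.2,-0.022,0,0,0,0,0],[0.2,-0.026,0,0,0,0,0]]' 60
python3 -m pendant '[[0.2,-0.003,0,0,0,0,0],[0.2,-0.006,0,0,0,0,0],[0.2,-0.006,0,0,0,0,0]]' 60
```

```text
time_s: 20.62
position: [0.5193, 0.2255, 0.0671]
tool_rot: [[-0.954, -0.299, -0.0], [-0.299, 0.954, -0.0], [0.0, 0.0, -1.0]]
ft_force: [0.1, -0.4, -1.9]
grip_width: 0.0292
gripper_force: 60.0
time_s: 21.0
position: [0.5249, 0.2273, 0.0672]
tool_rot: [[-0.954, -0.299, 0.0], [-0.299, 0.954, -0.0], [-0.0, -0.0, -1.0]]
ft_force: [0.7, -0.0, -1.0]
grip_width: 0.0293
gripper_force: 60.0
```

```bash
python3 -m pendant '[[0.2,-0.004,0,0,0,0,0],[0.2,-0.007,0,0,0,0,0],[0.2,-0.01,0,0,0,0,0],[0.2,-0.01,0,0,0,0,0]]' 60; python3 -m pendant '[[0.2,-0.004,0,0,0,0,0],[0.2,-0.007,0,0,0,0,0],[0.2,-0.01,0,0,0,0,0],[0.2,-0.01,0,0,0,0,0]]' 60
```

```text
time_s: 21.5
position: [0.5345, 0.2302, 0.0671]
tool_rot: [[-0.954, -0.299, 0.0], [-0.299, 0.954, 0.0], [-0.0, 0.0, -1.0]]
ft_force: [0.0, -0.3, -2.1]
grip_width: 0.0295
gripper_force: 59.9
time_s: 22.0
position: [0.5441, 0.2332, 0.0671]
tool_rot: [[-0.954, -0.299, 0.0], [-0.299, 0.954, -0.0], [-0.0, -0.0, -1.0]]
ft_force: [0.6, -0.2, -1.5]
grip_width: 0.0296
gripper_force: 59.9
```

It's through with no contact (tip about 27 mm in). Going on.

```bash
python3 -m pendant '[[0.2,-0.007,0,0,0,0,0],[0.2,-0.014,0,0,0,0,0],[0.2,-0.021,0,0,0,0,0],[0.2,-0.028,0,0,0,0,0],[0.2,-0.028,0,0,0,0,0]]' 60; python3 -m pendant '[[0.2,-0.005,0,0,0,0,0],[0.2,-0.01,0,0,0,0,0],[0.2,-0.01,0,0,0,0,0]]' 60;  python3 -m pendant '[[0.2,-0.003,0,0,0,0,0],[0.2,-0.005,0,0,0,0,0],[0.2,-0.005,0,0,0,0,0]]' 60
```

```text
time_s: 22.62
position: [0.571, 0.2416, 0.067]
tool_rot: [[-0.954, -0.299, 0.0], [-0.299, 0.954, -0.0], [-0.0, -0.0, -1.0]]
ft_force: [-0.4, 0.2, -2.1]
grip_width: 0.0293
gripper_force: 60.0
time_s: 23.0
position: [0.5801, 0.2446, 0.067]
tool_rot: [[-0.954, -0.299, -0.001], [-0.299, 0.954, -0.0], [0.001, 0.0, -1.0]]
ft_force: [-3.1, -0.9, -0.7]
grip_width: 0.0299
gripper_force: 60.0
time_s: 23.38
position: [0.5848, 0.246, 0.0671]
tool_rot: [[-0.954, -0.299, -0.0], [-0.299, 0.954, -0.0], [0.0, 0.0, -1.0]]
ft_force: [-4.2, -1.0, -1.9]
grip_width: 0.0291
gripper_force: 60.0
```

```bash
python3 -m pendant '[[0.2,0,0,0,0,0,0]]' 60 | grep ft; python3 -m pendant '[[0.2,0,0,0,0,0,0]]' 60 | grep ft; python3 -m pendant '[[0.2,0,0,0,0,0,0],[0.2,0,0,0,0,0,0]]' 60|grep -E "ft|time"
python3 - <<'E'
from h import *
F=[]
for cam in ("side","top","side","top"):
    im=env.get_image(cam)
    print(cam,[(round(q["conf"],2),onz(im,*q["centre"],cam,.016)) for q in env.tip_of(cam,"stray_block")[:1]], [(round(q["conf"],2),onz(im,*q["centre"],cam,.052)) for q in env.tip_of(cam,"oak_strip")[:1]])
    s=env.observe();F.append(s["ft_force"]);
print(np.mean(F,0),s["position"],np.array(s["qvel"]).max(),s["gripper_force"])
E
```

```text
ft_force: [-3.5, -0.1, -1.4]
ft_force: [-2.8, -0.0, -1.3]
time_s: 23.88
ft_force: [-2.2, -0.8, -1.8]
side [(0.66, array([ 0.547 , -0.1044,  0.016 ]))] [(0.86, array([0.629 , 0.2501, 0.052 ]))]
top [(0.65, array([ 0.5556, -0.102 ,  0.016 ]))] [(0.39, array([0.5988, 0.4548, 0.052 ]))]
side [(0.94, array([ 0.5551, -0.1002,  0.016 ]))] [(0.67, array([0.6226, 0.251 , 0.052 ]))]
top [(0.85, array([ 0.5519, -0.098 ,  0.016 ]))] [(0.74, array([0.366 , 0.1452, 0.052 ]))]
[-3.3588 -0.3618 -1.3794] [0.5849 0.246  0.0672] 0.06148264411894521 59.97369647026062
```

The push is about 3.2 N, which puts the stop plate roughly 8–12 mm back. The strip is held at 60 N and the placed block hasn't moved.

```bash
python3 -c "
from rig import env
print(env.close_job())"
```

```text
the job is handed in; nothing more can be done
None
```

I handed the job in: the stray block is released in the empty place in line with the other two, and the oak strip is held through the window, pushing the stop plate back an estimated 8–12 mm; the hand-in returned no verdict.

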